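Point out the sample to cool, its place, and log it

ROBOT

A 6-joint arm with a two-finger parallel gripper is mounted at the origin on the work surface. World frame = base frame: x ahead of the robot, y to its left, z up, the work surface at z = 0. Lengths are in mm, angles in rad, forces in N, time in s.
With the tool pointing down it reaches from about 300 to 775 mm from the base axis. Payload 14.6 kg.
Tool frame: the origin (TCP) lies between the finger pads, 19 mm behind the fingertips; this is the grasp point; z points along the fingers, y is the line along which they close (so a half turn about z gives the same grasp; the last joint's range is limited). The gripper opens to 94 mm and grips with 3 to 60 N. Pads are 16 mm wide; open, the fingers measure 119 mm over their backs; the gripper's body (75 mm by 177 mm) begins 78 mm behind the grasp point.
Start: joints at [1.258, 0.3, 1.521, -0, 1.321, -0.067], TCP at [133.831, 533.459, 224.246] pointing down, gripper open.
Joint ranges: [-3.03, 3.03], [-0.79, 2.21], [0.23, 2.52], [-1.04, 4.18], [0, 3.07], [-2.55, 2.55]. Speed limits (rad/s): [2.22, 2.22, 2.57, 3.14, 3.14, 3.14].

INTERFACE

Orientations are given as [roll, pitch, yaw] about the fixed x, y, z axes, in that order (R = Rz(yaw) Ry(pitch) Rx(roll)).
In Python, from cell import manip, cams, job gives the robot as it stands.
- The arm moves only by the tool jog_arm, never from a script. Its argument "commands" is a list of rows, each an object of numbers: "dx", "dy", "dz": the shift along the tool's x, y, z each as a share of 40 mm, from -1 to 1; "ax", "ay", "az": the turn, a rotation vector about the tool's x, y, z each as a share of 10 degrees, from -1 to 1; "gripper": the closure, from 0 (fully open) to 1 (shut). A call has 1 to 10 rows; each row shifts and turns the commanded pose from where the row before left it, along the tool's axes as they then stand; what a row does not reach is not made up. A row lasts 1/8 s, in which the tool goes at most 62.5 mm and 10.7 degrees, less where a joint would pass 70% of its speed; a pose out of reach is approached as far as the arm can. A call with a number of a shift or a turn outside -1 to 1 is refused whole. A call with a gripper value outside its range is refused whole. The fingers move at their own pace and stop on an object; "squeeze" is the grip in N (left out, the last holds). Time passes only in rows, so rows that do not move let the fingers close. It gives the time, the measured TCP pose, the force, the opening and the grip force at its end, in the units of the state.
- manip.read_state(): the state, without advancing time (a new reading comes with each control period).
- cams.camera(name): name is "side" or "top" or "wrist"; returns a dict with "image" (400x640x3 uint8, red, green, blue), "fx", "fy", "cx", "cy" (pixels), "dist_coeffs" ([k1, k2, p1, p2, k3] as OpenCV has them; the pictures are not rectified), "world_to_cam" (4x4, takes a point from world to camera coordinates). Camera axes: x right, y down, z forward; pixel columns grow to the right and rows downward; lengths in mm; the calibration is good to about 2 mm. A picture is of the moment at which its call begins. There is no depth.
- job.sign_off(): hands the job in; it is judged then, once.
The state is a dict: "clock": time; "joints": joint angles; "qd": joint speeds; "effort": joint torques, N m; "eef_pos": TCP position; "eef_rot": TCP orientation; "wrist_force": force on the tool from outside, world axes, zero at the start; "moment": the same for the moment, N m; "finger_gap": finger opening in mm; "finger_force": force on a finger pad.
Only numpy, scipy, OpenCV 4.12 (cv2) and the standard library are available. Lean on these libraries where they do the work, as an engineer would, in place of code of your own. Each camera call takes 0.05 s, during which the arm holds its last target. There are 200 camera calls.

TASK

Show a colleague which sample goes where: from above, point at the red-capped jar with the fingertips about 2 cm above its cap and hold still for two seconds, then point in the same way at the yellow place on the blue cold plate for two seconds, then press the green button on the logger all the way down, let it spring back and withdraw. Do not bring the fingertips close over the middle of any other jar or place. Touch neither the jars, their tray, the glass beaker nor the cold plate, and lift or shift none of them.

Things in the scene. Friction and masses are not known exactly. Their poses are not given: they have to be found in the camera images.
- jar_red: loose closed sample jar, brown glass 54 mm diameter, 70 mm tall with a red screw cap 52 mm across; 0.16 kg; origin at the centre of its underside, z up. It stands on the grey tray with three like jars (caps red, white, blue, black); the one to point at
- jar_red_cap (a point): centre of the top of the red cap, 70 mm above the jar's underside
- jar_white: loose closed sample jar, brown glass 54 mm diameter, 70 mm tall with a white screw cap 52 mm across; 0.16 kg; origin at the centre of its underside, z up. It stands on the grey tray with three like jars (caps red, white, blue, black); leave alone
- jar_white_cap (a point): centre of the top of the white cap, 70 mm above the jar's underside
- jar_blue: loose closed sample jar, brown glass 54 mm diameter, 70 mm tall with a blue screw cap 52 mm across; 0.16 kg; origin at the centre of its underside, z up. It stands on the grey tray with three like jars (caps red, white, blue, black); leave alone
- jar_blue_cap (a point): centre of the top of the blue cap, 70 mm above the jar's underside
- jar_black: loose closed sample jar, brown glass 54 mm diameter, 70 mm tall with a black screw cap 52 mm across; 0.16 kg; origin at the centre of its underside, z up. It stands on the grey tray with three like jars (caps red, white, blue, black); leave alone
- jar_black_cap (a point): centre of the top of the black cap, 70 mm above the jar's underside
- place_yellow: flat round yellow place, 62 mm across, 4 mm high, on top of the blue cold plate; fixed; origin at the centre of its underside; the one to point at
- place_yellow_top (a point): centre of the top face of the yellow place, 54 mm above the bench
- place_white: flat round white place, 62 mm across, 4 mm high, on top of the blue cold plate; fixed; origin at the centre of its underside; leave alone
- place_black: flat round black place, 62 mm across, 4 mm high, on top of the blue cold plate; fixed; origin at the centre of its underside; leave alone
- tray: fixed flat grey board 200 x 200 x 8 mm under the four jars (jars about 100 mm apart); origin at the centre of its underside, z up
- cold_plate: fixed low blue box (a bench cooler) 120 x 270 x 50 mm (its x, y, z) carrying the three places in a row along its y, 85 mm apart; origin at the centre of its underside
- logger: fixed grey box 75 x 100 x 45 mm (its x, y, z) with a green push button and a small black screen on top; origin at the centre of its underside
- log_button (a joint): travel of the green push button: 0 up, 0.006 m fully down; it is pressed straight down, takes about 5 N at full travel and springs back
- log_button_top (a point): centre of the top face of the green button (28 mm across), when up 67 mm above the bench
- beaker: loose open glass beaker, 68 mm across, 85 mm tall, standing left of the tray; leave alone; origin at the centre of its underside
Things that resemble listed ones, but are neither listed nor needed, are in the scene too. What is shaped like the logger but pink or turquoise is not meant.

How it is judged (in metres and radians):
On the way, in this order (a step that is already met when the one before it is completed fails the run):
1. the downward tool dwells just above the red cap: TCP within 25 mm sideways and 18 to 80 mm above it, for 1.5 s (horizontal distance between the grasp point and jar_red_cap below 0.025 m and z of the grasp point in the frame of jar_red_cap between 0.018 and 0.08 m and angle between the grasp point's own z axis and vertical above 2.5 rad), for 1.5 s.
2. then the same just above the yellow place, for 1.5 s (horizontal distance between the grasp point and place_yellow_top below 0.025 m and z of the grasp point in the frame of place_yellow_top between 0.018 and 0.08 m and angle between the grasp point's own z axis and vertical above 2.5 rad), for 1.5 s.
3. then the green button is pressed down at least 4.5 mm by the fingers (value of joint log_button above 0.0045 m and contact force between the fingers and logger above 0.5 N), for 0.05 s.
At the end, for the whole second after the job is handed in: the button has sprung back (under 1.5 mm), and every jar and the beaker is within 8 mm of where it began, the jars upright and at rest (value of joint log_button below 0.0015 m and distance of each of jar_red, jar_white, jar_blue, jar_black, beaker from where it was at the start of the episode below 0.008 m and angle between each of jar_red, jar_white, jar_blue, jar_black's own z axis and vertical below 0.1 rad and linear speed of each of jar_red, jar_white, jar_blue, jar_black below 0.02 m/s); the robot touches nothing.
It fails at once if the robot touches a jar or the beaker (over 0.3 N) (contact force between any of the fingers, the arm and jar_red above 0.3 N or contact force between any of the fingers, the arm and jar_white above 0.3 N or contact force between any of the fingers, the arm and jar_blue above 0.3 N or contact force between any of the fingers, the arm and jar_black above 0.3 N or contact force between any of the fingers, the arm and beaker above 0.3 N).
It fails at once if the robot touches the cold plate, its places or the tray (over 0.3 N) (contact force between any of the fingers, the arm and place_yellow above 0.3 N or contact force between any of the fingers, the arm and place_white above 0.3 N or contact force between any of the fingers, the arm and place_black above 0.3 N or contact force between any of the fingers, the arm and tray above 0.3 N or contact force between any of the fingers, the arm and cold_plate above 0.3 N or contact force between any of the fingers, the arm and hotplate above 0.3 N or contact force between any of the fingers, the arm and centrifuge above 0.3 N or contact force between any of the fingers, the arm and tube_rack above 0.3 N).
It fails at once if a jar or the beaker is lifted or shifted by more than 8 mm (distance of any of jar_red, jar_white, jar_blue, jar_black, beaker from where it was at the start of the episode above 0.008 m).
It fails at once if the TCP comes within 20 mm sideways and 55 mm above the top of another jar or place ((horizontal distance between the grasp point and jar_white_cap below 0.02 m and z of the grasp point in the frame of jar_white_cap below 0.055 m) or (horizontal distance between the grasp point and jar_blue_cap below 0.02 m and z of the grasp point in the frame of jar_blue_cap below 0.055 m) or (horizontal distance between the grasp point and jar_black_cap below 0.02 m and z of the grasp point in the frame of jar_black_cap below 0.055 m) or (horizontal distance between the grasp point and place_white below 0.02 m and z of the grasp point in the frame of place_white below 0.055 m) or (horizontal distance between the grasp point and place_black below 0.02 m and z of the grasp point in the frame of place_black below 0.055 m)).
It also fails if it takes over 48 s, if anything falls off the work surface, if the arm or the gripper's body presses on something with over 40 N, if the wrist force passes 120 N, or if a joint passes its speed limit or range.

## Working session

There is one attempt and no reset: what is moved stays moved. The work goes in short steps, Python scripts to look and compute and a tool call to move; the robot and the scene stay as the last step left them, time stands still between calls to the robot, and variables do not carry over. Pictures are saved under pics/ and viewed, at most 10 in all, crops included, and the job is handed in when it is done.

Besides the shell and the picture viewer there is one more tool, called after "Request:" in YAML: its name, and indented under it one key for each argument. jog_arm: Moves the arm, as the interface text tells. Shift numbers are shares of 40 mm and turn numbers shares of 10 degrees, none past 1 either way. Its arguments: {"type":"object","properties":{"commands":{"type":"array"},"squeeze":{"type":"number"}},"required":["commands"]}

```bash
mkdir -p pics
python3 - <<'E'
from cell import manip,cams,job
import cv2,pickle
d={}
for n in("top","side"):
    c=cams.camera(n);d[n]=c;cv2.imwrite(f"pics/{n}0.png",c["image"][:,:,::-1])
pickle.dump(d,open("v0.pkl","wb"))
print(manip.read_state()["eef_rot"],manip.read_state()["clock"])
E
```

```text
[-3.14061313e+00 -5.24502085e-05  2.89575706e+00] 0.1
```

View pics/top0.png

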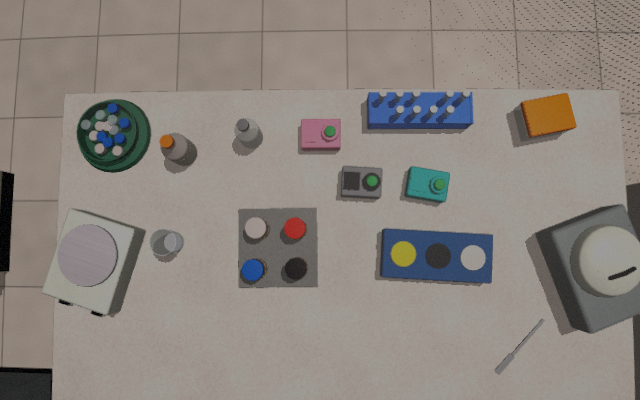

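View pics/side0.png

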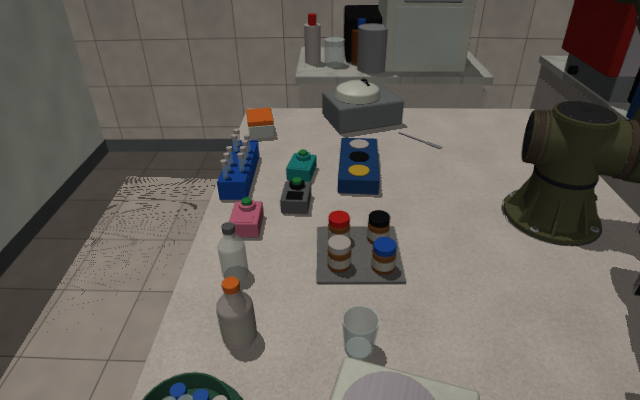

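Top view: red cap at (294,229), yellow place at (403,253), grey logger's green button at (372,181), beaker at (167,243). The side view shows red at (339,219), yellow at (359,171) and the grey logger's button at (297,182).

```bash
cat > h.py <<'E'
import cv2,numpy as np
def blob(c,px,lo,hi,r=16):
    """centroid, area of the HSV-mask component nearest px, within a window"""
    h=cv2.cvtColor(c["image"],cv2.COLOR_RGB2HSV)
    if lo[0]<0: h[...,0]=(h[...,0].astype(int)+90)%180; lo=(lo[0]+90,)+lo[1:];hi=(hi[0]+90,)+hi[1:]
    m=cv2.inRange(h,lo,hi);w=np.zeros_like(m);cv2.circle(w,px,r,255,-1);m&=w
    n,_,s,ce=cv2.connectedComponentsWithStats(m)
    i=1+np.argmax(s[1:,4]);return ce[i],s[i]
def K(c): return np.array([[c["fx"],0,c["cx"]],[0,c["fy"],c["cy"]],[0,0,1.]])
def und(c,p): return cv2.undistortPoints(np.array([[p]],float),K(c),np.array(c["dist_coeffs"])).reshape(2)
def onz(c,p,z):
    T=np.array(c["world_to_cam"]);R,t=T[:3,:3],T[:3,3];o=-R.T@t;d=R.T@np.r_[und(c,p),1]
    return o+d*(z-o[2])/d[2]
def tri(a,p,b,q):
    X=cv2.triangulatePoints(np.array(a["world_to_cam"])[:3],np.array(b["world_to_cam"])[:3],und(a,p).reshape(2,1),und(b,q).reshape(2,1));return (X[:3]/X[3]).ravel()
def proj(c,X):
    T=np.array(c["world_to_cam"]);return cv2.projectPoints(np.array([X],float),cv2.Rodrigues(T[:3,:3])[0],T[:3,3],K(c),np.array(c["dist_coeffs"]))[0].ravel()
E
python3 - <<'E'
import pickle;from h import *
np.set_printoptions(precision=1,suppress=True)
d=pickle.load(open("v0.pkl","rb"));t,s=d["top"],d["side"]
R=((-10,120,80),(10,255,255));Y=((22,120,80),(35,255,255));G=((45,100,50),(75,255,255))
for n,tp,sp,c,z in(("red",(294,229),(339,219),R,78),("yel",(403,253),(359,171),Y,54),("btn",(372,181),(297,182),G,67)):
    a,A=blob(t,tp,*c);b,B=blob(s,sp,*c,r=14)
    print(n,a,A,b,B,"tri",tri(t,a,s,b),"plane",onz(t,a,z),onz(s,b,z))
for n,p,z in(("white",(256,228),78),("blue",(252,270),78),("black",(296,268),78),("pw",(473,258),54),("pb",(438,256),54),("beaker",(160,243),0),("beakertop",(173,242),85),("pinkbtn",(330,131),67),("turqbtn",(438,185),67),("rack",(420,95),100),("bottle",(242,125),100)):
    print(n,onz(t,p,z))
for c in(t,s): print(proj(c,[133.8,533.5,224]), proj(c,[0,0,0]))
print(np.linalg.inv(np.array(t["world_to_cam"]))[:3,3])
E
```

```text
red [294.4 228. ] [284 218  22  21 370] [338.9 218.8] [329 211  21  18 286] tri [579.2 112.2  69.1] plane [579.2 111.5  78. ] [579.2 124.1  78. ]
yel [402.8 253.5] [391 242  25  25 486] [358.5 169.9] [349 165  20  11 182] tri [ 516.6 -150.4   51.4] plane [ 517.3 -150.1   54. ] [ 516.4 -146.    54. ]
btn [371.6 180.5] [367 176  11  10  88] [296.4 180.3] [292 177  10   8  62] tri [694.6 -75.8  61.5] plane [694.5 -75.4  67. ] [693.2 -66.9  67. ]
white [579.4 203.8  78. ]
blue [479.4 212.5  78. ]
black [484.1 107.5  78. ]
pw [ 505.4 -321.    54. ]
pb [ 510.8 -235.6   54. ]
beaker [544. 465.   0.]
beakertop [545.8 402.7  85. ]
pinkbtn [817.9  25.3  67. ]
turqbtn [ 682.8 -236.8   67. ]
rack [ 897.6 -192.2  100. ]
bottle [826.3 237.1 100. ]
[ 87.7 438.6] [341.3 461.5]
[654.3 309.3] [549.5 214.8]
[ 535.2   29.  1217.2]
```

Request:
jog_arm:
  commands:
    - {"dx": -0.5,"dy": -0.3,"gripper": 1}
    - {"dx": -0.9,"dy": -0.5,"gripper": 1}
    - {"dx": -0.9,"dy": -0.5,"gripper": 1}
    - {"dx": -0.9,"dy": -0.5,"gripper": 1}
    - {"dx": -0.9,"dy": -0.5,"gripper": 1}
    - {"dx": -0.9,"dy": -0.5,"gripper": 1}
    - {"dx": -0.9,"dy": -0.5,"gripper": 1}
    - {"dx": -0.9,"dy": -0.5,"gripper": 1}
    - {"dx": -0.5,"dy": -0.3,"gripper": 1}
    - {"gripper": 1}

```text
schema error: expected keys dx, dy, dz, ax, ay, az, gripper
```

Request:
jog_arm:
  commands:
    - {"dx": -0.5,"dy": -0.3,"dz": 0,"ax": 0,"ay": 0,"az": 0,"gripper": 1}
    - {"dx": -0.9,"dy": -0.5,"dz": 0,"ax": 0,"ay": 0,"az": 0,"gripper": 1}
    - {"dx": -0.9,"dy": -0.5,"dz": 0,"ax": 0,"ay": 0,"az": 0,"gripper": 1}
    - {"dx": -0.9,"dy": -0.5,"dz": 0,"ax": 0,"ay": 0,"az": 0,"gripper": 1}
    - {"dx": -0.9,"dy": -0.5,"dz": 0,"ax": 0,"ay": 0,"az": 0,"gripper": 1}
    - {"dx": -0.9,"dy": -0.5,"dz": 0,"ax": 0,"ay": 0,"az": 0,"gripper": 1}
    - {"dx": -0.9,"dy": -0.5,"dz": 0,"ax": 0,"ay": 0,"az": 0,"gripper": 1}
    - {"dx": -0.9,"dy": -0.5,"dz": 0,"ax": 0,"ay": 0,"az": 0,"gripper": 1}
    - {"dx": -0.5,"dy": -0.3,"dz": 0,"ax": 0,"ay": 0,"az": 0,"gripper": 1}
    - {"dx": 0,"dy": 0,"dz": 0,"ax": 0,"ay": 0,"az": 0,"gripper": 1}

```text
clock: 1.35
eef_pos: [377.8, 302.5, 224.0]
eef_rot: [-3.141, -0.0, 2.894]
wrist_force: [0.6, 0.1, 0.0]
finger_gap: 0.6
finger_force: 0.0
```

Request:
jog_arm:
  commands:
    - {"dx": -0.75,"dy": -0.425,"dz": 0,"ax": 0,"ay": 0,"az": 0,"gripper": 1}
    - {"dx": -0.75,"dy": -0.425,"dz": 0,"ax": 0,"ay": 0,"az": 0,"gripper": 1}
    - {"dx": -0.75,"dy": -0.425,"dz": 0,"ax": 0,"ay": 0,"az": 0,"gripper": 1}
    - {"dx": -0.75,"dy": -0.425,"dz": 0,"ax": 0,"ay": 0,"az": 0,"gripper": 1}
    - {"dx": -0.75,"dy": -0.425,"dz": 0,"ax": 0,"ay": 0,"az": 0,"gripper": 1}
    - {"dx": -0.75,"dy": -0.425,"dz": 0,"ax": 0,"ay": 0,"az": 0,"gripper": 1}
    - {"dx": -0.75,"dy": -0.425,"dz": 0,"ax": 0,"ay": 0,"az": 0,"gripper": 1}
    - {"dx": -0.75,"dy": -0.425,"dz": 0,"ax": 0,"ay": 0,"az": 0,"gripper": 1}
    - {"dx": 0,"dy": 0,"dz": 0,"ax": 0,"ay": 0,"az": 0,"gripper": 1}

```text
clock: 2.48
eef_pos: [577.3, 112.7, 223.5]
eef_rot: [-3.141, -0.001, 2.894]
wrist_force: [-0.7, 0.7, 0.0]
finger_gap: 0.6
finger_force: 0.0
```

Run:
```python
from cell import manip,cams
import cv2,pickle
from h import *
c=cams.camera("wrist");cv2.imwrite("pics/w1.png",c["image"][:,:,::-1]);pickle.dump(c,open("w1.pkl","wb"))
for X in([579,112,78],[517,-150,54],[695,-75,67]):print(proj(c,X))
```

```text
[320.02349373 189.9516967 ]
[ 67.29654241 188.01393054]
[186.2488317 321.8556585]
```

View pics/w1.png

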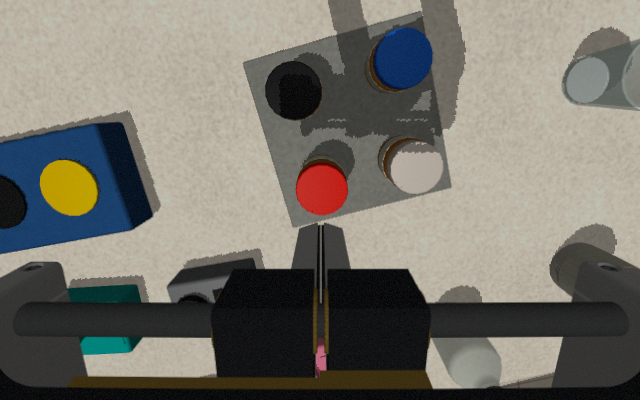

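The wrist view has the red cap at (322,189) and the yellow place at (69,188). Both agree with my projections to within 2 px, so I'll descend and hold.

Request:
jog_arm:
  commands:
    - {"dx": 0,"dy": 0,"dz": 0.66,"ax": 0,"ay": 0,"az": 0,"gripper": 1}
    - {"dx": 0,"dy": 0,"dz": 0.66,"ax": 0,"ay": 0,"az": 0,"gripper": 1}
    - {"dx": 0,"dy": 0,"dz": 0.66,"ax": 0,"ay": 0,"az": 0,"gripper": 1}
    - {"dx": 0,"dy": 0,"dz": 0.66,"ax": 0,"ay": 0,"az": 0,"gripper": 1}
    - {"dx": 0,"dy": 0,"dz": 0,"ax": 0,"ay": 0,"az": 0,"gripper": 1}
    - {"dx": 0,"dy": 0,"dz": 0,"ax": 0,"ay": 0,"az": 0,"gripper": 1}
    - {"dx": 0,"dy": 0,"dz": 0,"ax": 0,"ay": 0,"az": 0,"gripper": 1}
    - {"dx": 0,"dy": 0,"dz": 0,"ax": 0,"ay": 0,"az": 0,"gripper": 1}
    - {"dx": 0,"dy": 0,"dz": 0,"ax": 0,"ay": 0,"az": 0,"gripper": 1}
    - {"dx": 0,"dy": 0,"dz": 0,"ax": 0,"ay": 0,"az": 0,"gripper": 1}

```text
clock: 3.78
eef_pos: [576.9, 113.0, 118.7]
eef_rot: [3.142, 0.0, 2.896]
wrist_force: [0.3, 0.1, -0.1]
finger_gap: 0.4
finger_force: 0.0
```

Request:
jog_arm:
  commands:
    - {"dx": 0,"dy": 0,"dz": 0,"ax": 0,"ay": 0,"az": 0,"gripper": 1}
    - {"dx": 0,"dy": 0,"dz": 0,"ax": 0,"ay": 0,"az": 0,"gripper": 1}
    - {"dx": 0,"dy": 0,"dz": 0,"ax": 0,"ay": 0,"az": 0,"gripper": 1}
    - {"dx": 0,"dy": 0,"dz": 0,"ax": 0,"ay": 0,"az": 0,"gripper": 1}
    - {"dx": 0,"dy": 0,"dz": 0,"ax": 0,"ay": 0,"az": 0,"gripper": 1}
    - {"dx": 0,"dy": 0,"dz": 0,"ax": 0,"ay": 0,"az": 0,"gripper": 1}
    - {"dx": 0,"dy": 0,"dz": 0,"ax": 0,"ay": 0,"az": 0,"gripper": 1}
    - {"dx": 0,"dy": 0,"dz": 0,"ax": 0,"ay": 0,"az": 0,"gripper": 1}
    - {"dx": 0,"dy": 0,"dz": 0,"ax": 0,"ay": 0,"az": 0,"gripper": 1}
    - {"dx": 0,"dy": 0,"dz": 0,"ax": 0,"ay": 0,"az": 0,"gripper": 1}

```text
clock: 5.03
eef_pos: [576.8, 113.0, 118.7]
eef_rot: [3.142, -0.0, 2.896]
wrist_force: [0.9, -0.5, 0.7]
finger_gap: 0.4
finger_force: 0.0
```

Run:
```python
import pickle;from h import *
np.set_printoptions(precision=1,suppress=True)
d=pickle.load(open("v0.pkl","rb"))["top"];w=pickle.load(open("w1.pkl","rb"))
R=((-10,120,80),(10,255,255));Y=((22,120,80),(35,255,255))
for n,tp,wp,c in(("red",(294,229),(322,189),R),("yel",(403,253),(69,188),Y)):
    a,A=blob(d,tp,*c);b,B=blob(w,wp,*c,r=36);print(n,a,b,B,tri(d,a,w,b))
# tool displacements
yaw=2.894;x=np.array([np.cos(yaw),np.sin(yaw)]);y=np.array([np.sin(yaw),-np.cos(yaw)])
for f,t in(((577.3,112.7),(517,-150)),((517,-150),(694.5,-75.5))):
    v=np.subtract(t,f);print(v@x/40,v@y/40)
```

```text
red [294.4 228. ] [321.3 189.2] [ 296  164   52   51 2099] [579.8 112.5  71.4]
yel [402.8 253.5] [ 68.5 187.2] [  40  160   58   56 2506] [ 516.9 -150.5   51.5]
-0.1479729738791838 -6.7366695405817065
-3.8457350803859605 2.8932048305449776
```

Request:
jog_arm:
  commands:
    - {"dx": 0,"dy": 0,"dz": 0,"ax": 0,"ay": 0,"az": 0,"gripper": 1}
    - {"dx": 0,"dy": 0,"dz": -1,"ax": 0,"ay": 0,"az": 0,"gripper": 1}
    - {"dx": -0.02,"dy": -0.84,"dz": 0,"ax": 0,"ay": 0,"az": 0,"gripper": 1}
    - {"dx": -0.02,"dy": -0.84,"dz": 0,"ax": 0,"ay": 0,"az": 0,"gripper": 1}
    - {"dx": -0.02,"dy": -0.84,"dz": 0,"ax": 0,"ay": 0,"az": 0,"gripper": 1}
    - {"dx": -0.02,"dy": -0.84,"dz": 0,"ax": 0,"ay": 0,"az": 0,"gripper": 1}
    - {"dx": -0.02,"dy": -0.84,"dz": 0,"ax": 0,"ay": 0,"az": 0,"gripper": 1}
    - {"dx": -0.02,"dy": -0.84,"dz": 0,"ax": 0,"ay": 0,"az": 0,"gripper": 1}
    - {"dx": -0.02,"dy": -0.84,"dz": 0,"ax": 0,"ay": 0,"az": 0,"gripper": 1}
    - {"dx": -0.01,"dy": -0.84,"dz": 0,"ax": 0,"ay": 0,"az": 0,"gripper": 1}

```text
clock: 6.28
eef_pos: [516.9, -150.2, 158.8]
eef_rot: [-3.142, 0.0, 2.896]
wrist_force: [0.2, 0.3, 0.1]
finger_gap: 0.0
finger_force: 0.0
```

Run:
```python
from cell import manip,cams
import cv2,pickle
from h import *
c=cams.camera("wrist");cv2.imwrite("pics/w2.png",c["image"][:,:,::-1]);pickle.dump(c,open("w2.pkl","wb"))
print(manip.read_state()["eef_pos"])
for X in([517,-150,54],[694.5,-75.5,67]):print(proj(c,X))
b,B=blob(c,tuple(int(v) for v in proj(c,[517,-150,54])),(22,120,80),(35,255,255),r=60);print(b,B,onz(c,b,54))
```

```text
[ 516.21366475 -153.1550574   158.72236919]
[320.47261229 199.29704273]
[442.59031829 360.08169957]
[321.05898416 196.13244129] [ 286  164   71   69 3662] [ 514.39973775 -148.83354987   54.        ]
```

Centred over the yellow place to about 4 mm. Next: descend 66 mm and hold.

Request:
jog_arm:
  commands:
    - {"dx": 0,"dy": 0,"dz": 0.55,"ax": 0,"ay": 0,"az": 0,"gripper": 1}
    - {"dx": 0,"dy": 0,"dz": 0.55,"ax": 0,"ay": 0,"az": 0,"gripper": 1}
    - {"dx": 0,"dy": 0,"dz": 0.5,"ax": 0,"ay": 0,"az": 0,"gripper": 1}
    - {"dx": 0,"dy": 0,"dz": 0,"ax": 0,"ay": 0,"az": 0,"gripper": 1}
    - {"dx": 0,"dy": 0,"dz": 0,"ax": 0,"ay": 0,"az": 0,"gripper": 1}
    - {"dx": 0,"dy": 0,"dz": 0,"ax": 0,"ay": 0,"az": 0,"gripper": 1}
    - {"dx": 0,"dy": 0,"dz": 0,"ax": 0,"ay": 0,"az": 0,"gripper": 1}
    - {"dx": 0,"dy": 0,"dz": 0,"ax": 0,"ay": 0,"az": 0,"gripper": 1}
    - {"dx": 0,"dy": 0,"dz": 0,"ax": 0,"ay": 0,"az": 0,"gripper": 1}
    - {"dx": 0,"dy": 0,"dz": 0,"ax": 0,"ay": 0,"az": 0,"gripper": 1}

```text
clock: 7.58
eef_pos: [517.3, -149.1, 94.7]
eef_rot: [3.142, -0.0, 2.896]
wrist_force: [0.7, 0.1, 0.4]
finger_gap: 0.1
finger_force: 0.0
```

Request:
jog_arm:
  commands:
    - {"dx": 0,"dy": 0,"dz": 0,"ax": 0,"ay": 0,"az": 0,"gripper": 1}
    - {"dx": 0,"dy": 0,"dz": 0,"ax": 0,"ay": 0,"az": 0,"gripper": 1}
    - {"dx": 0,"dy": 0,"dz": 0,"ax": 0,"ay": 0,"az": 0,"gripper": 1}
    - {"dx": 0,"dy": 0,"dz": 0,"ax": 0,"ay": 0,"az": 0,"gripper": 1}
    - {"dx": 0,"dy": 0,"dz": 0,"ax": 0,"ay": 0,"az": 0,"gripper": 1}
    - {"dx": 0,"dy": 0,"dz": 0,"ax": 0,"ay": 0,"az": 0,"gripper": 1}
    - {"dx": 0,"dy": 0,"dz": 0,"ax": 0,"ay": 0,"az": 0,"gripper": 1}
    - {"dx": 0,"dy": 0,"dz": 0,"ax": 0,"ay": 0,"az": 0,"gripper": 1}
    - {"dx": 0,"dy": 0,"dz": 0,"ax": 0,"ay": 0,"az": 0,"gripper": 1}
    - {"dx": 0,"dy": 0,"dz": 0,"ax": 0,"ay": 0,"az": 0,"gripper": 1}

```text
clock: 8.82
eef_pos: [517.3, -149.2, 94.6]
eef_rot: [-3.142, 0.0, 2.896]
wrist_force: [-0.0, -0.6, 0.6]
finger_gap: 0.4
finger_force: 0.0
```

Request:
jog_arm:
  commands:
    - {"dx": 0,"dy": 0,"dz": -1,"ax": 0,"ay": 0,"az": 0,"gripper": 1}
    - {"dx": 0,"dy": 0,"dz": -1,"ax": 0,"ay": 0,"az": 0,"gripper": 1}
    - {"dx": -0.55,"dy": 0.41,"dz": 0,"ax": 0,"ay": 0,"az": 0,"gripper": 1}
    - {"dx": -0.55,"dy": 0.41,"dz": 0,"ax": 0,"ay": 0,"az": 0,"gripper": 1}
    - {"dx": -0.55,"dy": 0.41,"dz": 0,"ax": 0,"ay": 0,"az": 0,"gripper": 1}
    - {"dx": -0.55,"dy": 0.41,"dz": 0,"ax": 0,"ay": 0,"az": 0,"gripper": 1}
    - {"dx": -0.55,"dy": 0.41,"dz": 0,"ax": 0,"ay": 0,"az": 0,"gripper": 1}
    - {"dx": -0.55,"dy": 0.41,"dz": 0,"ax": 0,"ay": 0,"az": 0,"gripper": 1}
    - {"dx": -0.55,"dy": 0.41,"dz": 0,"ax": 0,"ay": 0,"az": 0,"gripper": 1}
    - {"dx": 0,"dy": 0,"dz": 0,"ax": 0,"ay": 0,"az": 0,"gripper": 1}

```text
clock: 10.07
eef_pos: [695.2, -74.5, 173.7]
eef_rot: [-3.142, -0.001, 2.897]
wrist_force: [-0.1, -0.3, -0.6]
finger_gap: 0.5
finger_force: 0.0
```

Run:
```python
from cell import manip,cams
import cv2,pickle
from h import *
np.set_printoptions(precision=1,suppress=True)
c=cams.camera("wrist");cv2.imwrite("pics/w3.png",c["image"][:,:,::-1])
s=manip.read_state();print(s["eef_pos"],s["wrist_force"])
p=proj(c,[694.5,-75.5,67]);b,B=blob(c,tuple(int(v) for v in p),(45,100,50),(75,255,255),r=50)
t=pickle.load(open("v0.pkl","rb"))["top"];a,_=blob(t,(372,181),(45,100,50),(75,255,255))
print(p,b,B,onz(c,b,67),tri(t,a,c,b))
```

```text
[694.5 -75.  173.9] [ 0.1 -0.2 -0.2]
[318.9 198.3] [319.7 196.8] [304 181  32  32 780] [693.4 -74.5  67. ] [695.3 -75.4  60.3]
```

View pics/w3.png

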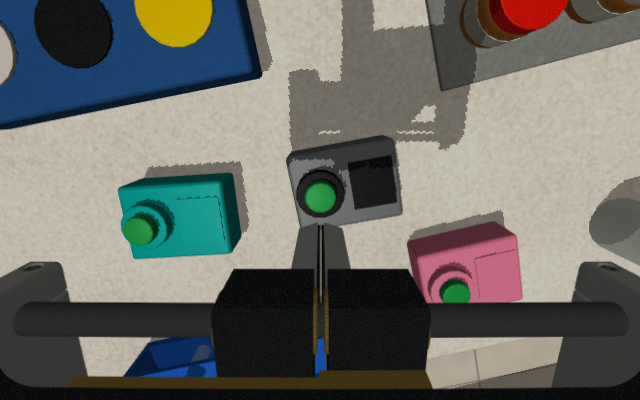

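The wrist view shows the grey logger's button at (320,197), directly below the fingertips. The pink and turquoise ones are well clear.

Request:
jog_arm:
  commands:
    - {"dx": 0,"dy": 0,"dz": 0.5,"ax": 0,"ay": 0,"az": 0,"gripper": 1}
    - {"dx": 0,"dy": 0,"dz": 0.5,"ax": 0,"ay": 0,"az": 0,"gripper": 1}
    - {"dx": 0,"dy": 0,"dz": 0.5,"ax": 0,"ay": 0,"az": 0,"gripper": 1}
    - {"dx": 0,"dy": 0,"dz": 0.4,"ax": 0,"ay": 0,"az": 0,"gripper": 1}
    - {"dx": 0,"dy": 0,"dz": 0.1,"ax": 0,"ay": 0,"az": 0,"gripper": 1}
    - {"dx": 0,"dy": 0,"dz": 0.05,"ax": 0,"ay": 0,"az": 0,"gripper": 1}
    - {"dx": 0,"dy": 0,"dz": 0.05,"ax": 0,"ay": 0,"az": 0,"gripper": 1}
    - {"dx": 0,"dy": 0,"dz": 0.05,"ax": 0,"ay": 0,"az": 0,"gripper": 1}
    - {"dx": 0,"dy": 0,"dz": 0,"ax": 0,"ay": 0,"az": 0,"gripper": 1}

```text
clock: 11.25
eef_pos: [694.6, -75.3, 88.7]
eef_rot: [3.142, 0.0, 2.896]
wrist_force: [-0.8, 0.2, -0.1]
finger_gap: 0.1
finger_force: 0.0
```

Request:
jog_arm:
  commands:
    - {"dx": 0,"dy": 0,"dz": 0.05,"ax": 0,"ay": 0,"az": 0,"gripper": 1}
    - {"dx": 0,"dy": 0,"dz": 0.05,"ax": 0,"ay": 0,"az": 0,"gripper": 1}
    - {"dx": 0,"dy": 0,"dz": 0.05,"ax": 0,"ay": 0,"az": 0,"gripper": 1}
    - {"dx": 0,"dy": 0,"dz": 0,"ax": 0,"ay": 0,"az": 0,"gripper": 1}

```text
clock: 11.75
eef_pos: [694.7, -75.3, 82.8]
eef_rot: [3.142, 0.0, 2.896]
wrist_force: [-0.2, 0.1, 3.1]
finger_gap: 0.3
finger_force: 1.6
```

Request:
jog_arm:
  commands:
    - {"dx": 0,"dy": 0,"dz": 0.04,"ax": 0,"ay": 0,"az": 0,"gripper": 1}
    - {"dx": 0,"dy": 0,"dz": 0.03,"ax": 0,"ay": 0,"az": 0,"gripper": 1}
    - {"dx": 0,"dy": 0,"dz": 0,"ax": 0,"ay": 0,"az": 0,"gripper": 1}
    - {"dx": 0,"dy": 0,"dz": 0,"ax": 0,"ay": 0,"az": 0,"gripper": 1}

```text
clock: 12.25
eef_pos: [694.7, -75.3, 80.1]
eef_rot: [3.142, 0.0, 2.896]
wrist_force: [-1.2, 0.6, 6.0]
finger_gap: 0.2
finger_force: 2.7
```

Request:
jog_arm:
  commands:
    - {"dx": 0,"dy": 0,"dz": 0.02,"ax": 0,"ay": 0,"az": 0,"gripper": 1}
    - {"dx": 0,"dy": 0,"dz": 0,"ax": 0,"ay": 0,"az": 0,"gripper": 1}
    - {"dx": 0,"dy": 0,"dz": 0,"ax": 0,"ay": 0,"az": 0,"gripper": 1}

```text
clock: 12.62
eef_pos: [694.7, -75.3, 80.0]
eef_rot: [3.142, 0.001, 2.896]
wrist_force: [-4.8, 0.0, 9.8]
finger_gap: 0.4
finger_force: 5.2
```

The button has bottomed out: force rose to 9.8 N and the fingers stopped sinking. I'll withdraw straight up.

Request:
jog_arm:
  commands:
    - {"dx": 0,"dy": 0,"dz": -0.1,"ax": 0,"ay": 0,"az": 0,"gripper": 1}
    - {"dx": 0,"dy": 0,"dz": -0.3,"ax": 0,"ay": 0,"az": 0,"gripper": 1}
    - {"dx": 0,"dy": 0,"dz": -0.7,"ax": 0,"ay": 0,"az": 0,"gripper": 1}
    - {"dx": 0,"dy": 0,"dz": -0.7,"ax": 0,"ay": 0,"az": 0,"gripper": 1}
    - {"dx": 0,"dy": 0,"dz": -0.7,"ax": 0,"ay": 0,"az": 0,"gripper": 1}
    - {"dx": 0,"dy": 0,"dz": 0,"ax": 0,"ay": 0,"az": 0,"gripper": 1}
    - {"dx": 0,"dy": 0,"dz": 0,"ax": 0,"ay": 0,"az": 0,"gripper": 1}
    - {"dx": 0,"dy": 0,"dz": 0,"ax": 0,"ay": 0,"az": 0,"gripper": 1}

```text
clock: 13.62
eef_pos: [694.1, -75.2, 177.6]
eef_rot: [-3.141, -0.002, 2.896]
wrist_force: [0.3, 0.3, 0.3]
finger_gap: 0.0
finger_force: 0.0
```

Run:
```python
from cell import manip,cams,job
from h import *
c=cams.camera("wrist");p=proj(c,[694.5,-75.5,67]);print(p,blob(c,tuple(int(v) for v in p),(45,100,50),(75,255,255),r=50))
s=manip.read_state();print(s["eef_pos"],s["wrist_force"])
print(job.sign_off())
```

```text
[320.02836384 198.24963982] (array([320.89150327, 196.81960784]), array([306, 181,  31,  32, 765], dtype=int32))
[694.20524524 -75.23153786 177.79079739] [ 0.37228349 -0.87869054 -0.22203037]
the job is handed in; nothing more can be done
None
```

I pointed at the red cap and then the yellow place for about 2 s each, pressed the green button to its stop, withdrew and handed the job in at about 13.7 s; I felt no unexpected contact, and no verdict came back.

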